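# Set out a glaze line blend on the kiln cookies

## Task

The four raw-glazed test cups carry more and more iron oxide, so they go from pale pink to almost black brown. Line them up on the empty kiln cookies so that the row darkens step by step away from the white control cup, palest next to it and darkest at the far end, each cup standing upright in the middle of its own cookie. Set the cups down rather than dropping or tipping them, and leave the white control cup and the green cup where they are.

Things in the scene. Friction and masses are not known exactly. Their poses are not given: they have to be found in the camera images.
- cup_palest: Palest raw-glazed test cup, light pink. Round open cup 60 mm high, 59 mm across at the rim, almost straight-sided down to 24 mm (57.6 mm across), then narrowing to a bare clay foot 40 mm across; wall 4 mm; 0.10 to 0.17 kg. Origin: centre of the underside, z up. Starts on the robot's side of the ware board, in a loose row.
- cup_pale: Second palest test cup, salmon orange. Open cup of the same form, size and origin as cup_palest. Starts in the same loose row: four test cups, the green cup, an amber jar with white lid and a cream kiln prop, mixed, 100 mm or more from centre to centre; the jar and the prop are up to 66 mm high.
- cup_dark: Second darkest test cup, rust red-brown. Open cup of the same form, size and origin as cup_palest. Starts in the same loose row.
- cup_darkest: Darkest test cup, almost black brown. Open cup of the same form, size and origin as cup_palest. Starts in the same loose row.
- cookie_a: Kiln cookie: fixed terracotta-coloured disc 84 mm across, 8 mm thick, on a fixed wooden ware board (540 x 120 x 15 mm). Origin: centre of the underside, z up; a cup stands 8 mm above it. Five lie in a straight row about 96 mm apart, the control cup on one end or the other. This one is second from an end: first or third from the control cup.
- cookie_b: Kiln cookie in the middle of the row, second from the control cup. Fixed disc, size and origin as cookie_a.
- cookie_c: Kiln cookie second from the other end than cookie_a: third or first from the control cup. Fixed disc, size and origin as cookie_a.
- cookie_end: Kiln cookie at the empty end of the row, fourth and farthest from the control cup. Fixed disc, size and origin as cookie_a.
- control: White control cup, without iron. Open cup of the same form, size and origin as cup_palest. It already stands on its own cookie at one end of the row and stays there.
- green_cup: Green cup, not part of the series. Open cup of the same form, size and origin as cup_palest. It stands in the loose row among the test cups and stays there.
Not all that is in view belongs to the job. What is shaped like the cup_pale but blue is not meant.

How it is judged:
By the outcome, as a careful person would: the job done as asked, in the order asked, and still so for the second after the job is handed in, with the robot touching nothing.
It also fails if it takes over 112 s, if anything falls off the work surface, if the arm or the gripper's body presses on something with over 40 N, if the wrist force passes 120 N, or if a joint passes its speed limit or range.

## Robot

A 6-joint arm with a two-finger parallel gripper is mounted at the origin on the work surface. World frame = base frame: x ahead of the robot, y to its left, z up, the work surface at z = 0. Lengths are in m, angles in rad, forces in N, time in s.
With the tool pointing down it reaches from about 0.375 to 0.975 m from the base axis. Payload 3.8 kg.
Tool frame: the origin (TCP) lies midway between the tips of the shut fingers; the grasp point (between the pads) lies 19 mm behind it; y points along the fingers, z is the direction in which the jaws open and shut, and the axes are right-handed (so a half turn about y gives the same grasp; the last joint's range is limited). The gripper opens to 85 mm and grips with 20 to 120 N. Pads are 22 mm wide; open, the fingers measure 114 mm over their backs; the gripper's body (76 mm by 85 mm) begins 54 mm behind the grasp point. The pads swing forward as they close: fully open they stand 13 mm farther back than shut.
Start: joints at [1.132, 0.264, 1.604, -0, 1.274, -0.037], TCP at [0.264, 0.621, 0.202] pointing down, gripper open.
Joint ranges: [-2.63, 2.63], [-0.94, 2.18], [0.31, 2.57], [-1.31, 4.45], [0, 2.66], [-2.55, 2.55]. Speed limits (rad/s): [2.57, 2.57, 3.14, 3.14, 3.14, 3.14].

## Interface

Orientations are given as a unit quaternion [x, y, z, w].
In Python, from cell import robot gives the robot as it stands.
- The arm moves only by the tool step_arm, never from a script. Its argument "deltas" is a list of rows, each a list of 4 numbers: the shift along the tool's x, y, z in mm, then the turn about the tool's y in degrees. In form: [[dx, dy, dz, turn], ...]. A call has exactly 5 rows; each row shifts and turns the commanded pose from where the row before left it, along the tool's axes as they then stand; what a row does not reach is not made up. A row lasts 1/10 s, in which the tool goes at most 50 mm and 8.59 degrees, less where a joint would pass 70% of its speed; a pose out of reach is approached as far as the arm can. A call is refused whole if a number of a shift passes 50 or a number of a turn 8.59, either way. A call with a gripper value outside its range is refused whole. "claw" is the opening, from -1 (shut) to 1 (fully open), set as the call begins (left out, the last holds). The fingers move at their own pace and stop on an object; "newtons" is the grip in N (left out, the last holds). Time passes only in rows, so rows that do not move let the fingers close, or fill a call up. It gives the time, the measured TCP pose, the force and the opening at its end, in the units of the state.
- robot.get_state(): the state, without advancing time (a new reading comes with each control period).
- robot.read_camera(name): name is "side" or "top" or "wrist"; returns (picture, depth): 384x512x3 uint8, red, green, blue; 384x512 float32, m along the optical axis (not along the pixel's ray), 0 where there is no reading.
- robot.camera_info(name): a dict with "fx", "fy", "cx", "cy" (pixels), "R" (3x3) and "t" (3): a world point X has camera coordinates R X + t; the wrist camera has in their place "T_tool_cam" (4x4, takes a point from camera to tool coordinates, whose origin is the TCP and whose axes are the tool frame's). Camera axes: x right, y down, z forward; pixel columns grow to the right and rows downward; lengths in m; the calibration is good to about 2 mm. A picture is of the moment at which its call begins: read the wrist's pose just before it. camera_info takes no time and is no camera call.
- robot.sign_off(): hands the job in, once; it reports no verdict.
The state is a dict: "time_s": time; "joint_positions": joint angles; "joint_velocities": joint speeds; "joint_torque": joint torques, N m; "tool_pos": TCP position; "tool_rot": TCP orientation; "ft_force": force on the tool from outside, world axes, zero at the start; "wrist_torque": the same for the moment, N m; "grip_width": finger opening in m.
Only numpy, scipy, OpenCV 4.12 (cv2) and the standard library are available. Lean on these libraries where they do the work, as an engineer would, in place of code of your own. Each camera call takes 0.05 s, during which the arm holds its last target.

## Working session

There is one attempt and no reset: what is moved stays moved. The work goes in short steps, Python scripts to look and compute and a tool call to move; the robot and the scene stay as the last step left them, time stands still between calls to the robot, and variables do not carry over. Pictures are saved under pics/ and viewed, and the job is handed in when it is done.

Besides the shell and the picture viewer there is one more tool, called after "Request:" in YAML: its name, and indented under it one key for each argument. step_arm: Moves the arm, as the interface text tells. Its arguments: {"type":"object","properties":{"deltas":{"type":"array","items":{"type":"array","items":{"type":"number"}}},"claw":{"type":"number"},"newtons":{"type":"number"}},"required":["deltas"]}

```bash
ls; mkdir -p pics
python3 - <<'E'
from cell import robot
import cv2,numpy as np
s=robot.get_state(); print({k:np.round(v,3).tolist() for k,v in s.items()})
for n in ["top","side"]:
    im,d=robot.read_camera(n); cv2.imwrite(f"pics/{n}0.png",im[:,:,::-1]); np.savez(f"{n}0.npz",im=im,d=d)
    i=robot.camera_info(n); print(n,{k:np.round(v,3).tolist() for k,v in i.items()})
print(robot.camera_info("wrist"))
E
```

```text
pics
{'time_s': 0.0, 'joint_positions': [1.132, 0.265, 1.605, 0.0, 1.274, -0.037], 'joint_velocities': [-0.001, 0.0, 0.001, -0.0, 0.001, -0.0], 'joint_torque': [0.0, -51.509, -36.733, 0.0, 0.013, 0.0], 'tool_pos': [0.264, 0.62, 0.201], 'tool_rot': [0.694, -0.141, 0.141, -0.692], 'ft_force': [-0.328, 0.084, 0.396], 'wrist_torque': [0.044, 0.043, 0.037], 'grip_width': 0.085}
top {'fx': 380.913, 'fy': 380.913, 'cx': 261.285, 'cy': 188.036, 'R': [[-0.015, -1.0, -0.007], [-0.988, 0.016, -0.154], [0.154, 0.005, -0.988]], 't': [-0.036, 0.492, 0.909]}
side {'fx': 355.209, 'fy': 355.209, 'cx': 252.795, 'cy': 189.92, 'R': [[0.749, -0.662, 0.006], [-0.441, -0.506, -0.741], [0.494, 0.553, -0.671]], 't': [-0.398, 0.236, 0.769]}
{'fx': 274.57796624215484, 'fy': 274.57796624215484, 'cx': 257.344252785734, 'cy': 193.88712320156708, 'T_tool_cam': array([[ 1.05196586e-03,  9.56064887e-01,  2.93153246e-01,
        -7.47105728e-02],
       [-9.18632800e-04, -2.93152361e-01,  9.56065296e-01,
        -1.70658262e-01],
       [ 9.99999025e-01, -1.27504824e-03,  5.69886288e-04,
        -4.13871168e-04],
       [ 0.00000000e+00,  0.00000000e+00,  0.00000000e+00,
         1.00000000e+00]])}
```

View pics/top0.png

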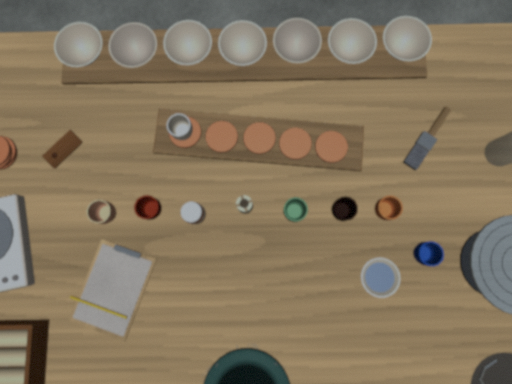

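View pics/side0.png

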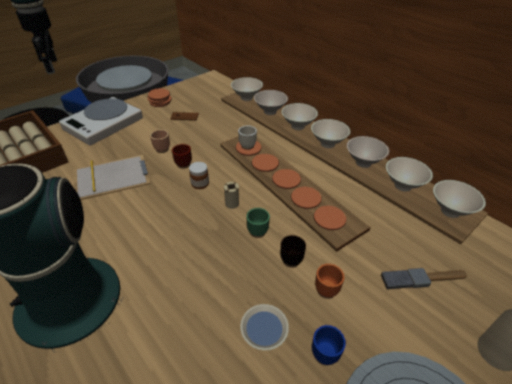

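Candidates in the top view:
- Palest: pinkish (100,212). Dark: red-brown (147,207). Darkest: black (344,208). Pale: salmon (388,208).
- Not wanted: jar (192,212), prop (244,204), green (294,209), blue (428,253), control (180,126).
- Empty cookies, counting from the control: (222,136), (259,138), (295,143), (332,147).

Next I'll measure from depth and check in a close crop.

```bash
cat > h.py <<'E'
import numpy as np,cv2
from cell import robot
from scipy.optimize import least_squares
def cloud(d,i):
    v,u=np.mgrid[:384,:512]; z=d
    P=np.stack([(u-i['cx'])/i['fx']*z,(v-i['cy'])/i['fy']*z,z],-1)
    return (P-i['t'])@i['R']
def fitc(xy,r):
    f=lambda p:np.hypot(*(xy-p[:2]).T)-r
    s=least_squares(f,xy.mean(0),loss='soft_l1',f_scale=.002); return s.x,np.abs(s.fun).mean()
E
python3 - <<'E'
from h import *
for n in ["top","side"]:
    q=np.load(f"{n}0.npz"); W=cloud(q['d'],robot.camera_info(n)); np.save(n+"W.npy",W)
q=np.load("top0.npz");T=np.load("topW.npy");S=np.load("sideW.npy")
obj=dict(palest=(100,212),dark=(147,207),jar=(192,212),prop=(244,204),green=(294,209),darkest=(344,208),pale=(388,208),control=(180,126))
for k,(u,v) in obj.items():
    z0=.083-.06 if k=='control' else 0
    c=T[v-22:v+22,u-22:u+22].reshape(-1,3); m=(c[:,2]>z0+.052)&(c[:,2]<z0+.072)
    p=c[m]; 
    if len(p)<5: print(k,len(p));continue
    mid=(p.max(0)+p.min(0))/2
    m2=S[...,2]; s=S[(m2>z0+.052)&(m2<z0+.072)&(np.hypot(S[...,0]-mid[0],S[...,1]-mid[1])<.05)]
    a,b=fitc(p[:,:2],.0275)
    r=fitc(s[:,:2],.0275) if len(s)>5 else None
    print(k,len(p),'top mid',mid.round(4),'fit',a.round(4),round(b,4),'ext',(p.max(0)-p.min(0)).round(3),'side',len(s),r and (r[0].round(4),r[1].round(4)))
hsv=cv2.cvtColor(q['im'],cv2.COLOR_RGB2HSV)
for (u,v) in [(185,133),(222,136),(259,138),(295,143),(332,147)]:
    im=q['im'][v-20:v+20,u-20:u+20].astype(int); m=(im[...,0]-im[...,2]>65)&(im[...,0]>im[...,1]*1.45)
    cc=cv2.findContours(m.astype(np.uint8),cv2.RETR_EXTERNAL,cv2.CHAIN_APPROX_NONE)[0]; cc=max(cc,key=cv2.contourArea)
    (eu,ev),ax,_=cv2.fitEllipse(cc); eu+=u-20;ev+=v-20
    i=robot.camera_info('top'); zt=.023
    ray=i['R'].T@np.array([(eu-i['cx'])/i['fx'],(ev-i['cy'])/i['fy'],1]); o=-i['R'].T@i['t']; w=o+ray*(zt-o[2])/ray[2]
    print('cookie',round(eu,1),round(ev,1),np.round(ax,1),w.round(4),'depth z',np.median(T[v-4:v+5,u-4:u+5,2]).round(4))
print('table z',np.median(T[170:185,200:380,2]))
a=q['im'][100:230,80:410]; cv2.imwrite('pics/crop.png',cv2.resize(a,None,fx=2.4,fy=2.4,interpolation=2)[:,:,::-1])
E
```

```text
palest 174 top mid [0.4374 0.3488 0.0576] fit [0.4375 0.349 ] 0.0011 ext [0.056 0.058 0.011] side 121 (array([0.4383, 0.3515]), np.float64(0.0013))
dark 156 top mid [0.4463 0.2348 0.0581] fit [0.4459 0.2343] 0.0011 ext [0.058 0.059 0.012] side 114 (array([0.4467, 0.2368]), np.float64(0.0014))
jar 361 top mid [0.4323 0.125  0.0603] fit [0.4467 0.1185] 0.0094 ext [0.049 0.049 0.016] side 209 (array([0.4354, 0.1318]), np.float64(0.0077))
prop 218 top mid [ 0.4501 -0.0023  0.0605] fit [ 0.4726 -0.0117] 0.008 ext [0.038 0.039 0.016] side 167 (array([ 0.471 , -0.0067]), np.float64(0.0079))
green 134 top mid [ 0.4346 -0.126   0.0579] fit [ 0.4347 -0.126 ] 0.0011 ext [0.056 0.056 0.011] side 180 (array([ 0.4351, -0.1247]), np.float64(0.0012))
darkest 143 top mid [ 0.435  -0.2457  0.0587] fit [ 0.4349 -0.2455] 0.0011 ext [0.056 0.058 0.012] side 199 (array([ 0.4348, -0.2446]), np.float64(0.0011))
pale 161 top mid [ 0.4357 -0.3538  0.0578] fit [ 0.4354 -0.353 ] 0.0011 ext [0.056 0.058 0.011] side 243 (array([ 0.4349, -0.3525]), np.float64(0.0011))
control 159 top mid [0.643  0.1543 0.0814] fit [0.6425 0.1545] 0.001 ext [0.057 0.057 0.013] side 117 (array([0.6434, 0.1566]), np.float64(0.0014))Traceback (most recent call last):
  File "<stdin>", line 20, in <module>
cv2.error: OpenCV(4.12.0) /io/opencv/modules/imgproc/src/shapedescr.cpp:361: error: (-201:Incorrect size of input array) There should be at least 5 points to fit the ellipse in function 'fitEllipseNoDirect'
```

Run:
```python
from h import *
for n,L,w in [("top",[(185,133),(222,136),(259,138),(295,143),(332,147)],21),("side",[(265,162),(288,178),(307,197),(330,217)],22)]:
    q=np.load(n+"0.npz");T=np.load(n+"W.npy");i=robot.camera_info(n)
    for (u,v) in L:
        im=q['im'][v-w:v+w,u-w:u+w].astype(int); c=q['im'][v-2:v+3,u-2:u+3].reshape(-1,3).mean(0)
        m=(im[...,0]-im[...,1]>(30 if n=='side' else 48))
        cc=cv2.findContours(m.astype(np.uint8),cv2.RETR_EXTERNAL,cv2.CHAIN_APPROX_NONE)[0]; cc=max(cc,key=cv2.contourArea)
        (eu,ev),ax,_=cv2.fitEllipse(cc); eu+=u-w;ev+=v-w; zt=.023
        ray=i['R'].T@np.array([(eu-i['cx'])/i['fx'],(ev-i['cy'])/i['fy'],1]); o=-i['R'].T@i['t']; x=o+ray*(zt-o[2])/ray[2]
        print(n,'cookie',c.round(),round(eu,1),round(ev,1),np.round(ax,1),x.round(4),'depth z',np.median(T[v-4:v+5,u-4:u+5,2]).round(4))
    print('table z',np.median(T[172:182,220:370,2]),q['im'][175,300])
q=np.load("top0.npz")
a=q['im'][100:230,80:410]; cv2.imwrite('pics/crop.png',cv2.resize(a,None,fx=2.4,fy=2.4,interpolation=2)[:,:,::-1])
```

```text
top cookie [131. 134. 134.] 193.8 127.7 [ 6.7 13.9] [0.6549 0.1284 0.023 ] depth z 0.0644Traceback (most recent call last):
  File "<stdin>", line 8, in <module>
cv2.error: OpenCV(4.12.0) /io/opencv/modules/imgproc/src/shapedescr.cpp:361: error: (-201:Incorrect size of input array) There should be at least 5 points to fit the ellipse in function 'fitEllipseNoDirect'
```

Run:
```python
from h import *
for n,L,w in [("top",[(222,136),(259,138),(295,143),(332,147)],21),("side",[(265,162),(288,178),(307,197),(330,217)],24)]:
    q=np.load(n+"0.npz");T=np.load(n+"W.npy");i=robot.camera_info(n)
    for (u,v) in L:
        im=q['im'][v-w:v+w,u-w:u+w].astype(int); c=q['im'][v-2:v+3,u-2:u+3].reshape(-1,3).mean(0)
        # split cookie/board by R/G ratio with Otsu
        r=np.clip((im[...,0]/(im[...,1]+1.)-.8)*160,0,255).astype(np.uint8)
        t,m=cv2.threshold(r,0,1,cv2.THRESH_OTSU)
        ncc,lab=cv2.connectedComponents(m); m=(lab==lab[w,w]).astype(np.uint8)
        cc=cv2.findContours(m,cv2.RETR_EXTERNAL,cv2.CHAIN_APPROX_NONE)[0]; cc=max(cc,key=cv2.contourArea)
        (eu,ev),ax,_=cv2.fitEllipse(cc); eu+=u-w;ev+=v-w; zt=.023
        ray=i['R'].T@np.array([(eu-i['cx'])/i['fx'],(ev-i['cy'])/i['fy'],1]); o=-i['R'].T@i['t']; x=o+ray*(zt-o[2])/ray[2]
        print(n,'cookie',c.round(),t,round(eu,1),round(ev,1),np.round(ax,1),x.round(4),'depth z',np.median(T[v-4:v+5,u-4:u+5,2]).round(4))
    print('table z',np.median(T[172:182,220:370,2]))
q=np.load("top0.npz")
a=q['im'][100:230,80:410]; cv2.imwrite('pics/crop.png',cv2.resize(a,None,fx=2.4,fy=2.4,interpolation=2)[:,:,::-1])
```

```text
top cookie [162. 115.  85.] 77.0 221.1 136.1 [31.3 32.3] [0.6311 0.0575 0.023 ] depth z 0.0235
top cookie [163. 117.  87.] 76.0 259.0 137.6 [31.4 32.2] [ 0.6256 -0.0404  0.023 ] depth z 0.0232
top cookie [163. 117.  87.] 76.0 294.9 142.9 [31.7 32.1] [ 0.6097 -0.1326  0.023 ] depth z 0.0231
top cookie [163. 116.  86.] 77.0 331.0 146.4 [31.4 32.4] [ 0.5991 -0.2248  0.023 ] depth z 0.0235
table z 0.00047104340887190154
side cookie [145.  87.  59.] 97.0 260.2 157.9 [21.3 38.7] [0.6326 0.0803 0.023 ] depth z 0.0235
side cookie [145.  87.  59.] 100.0 286.1 178.4 [19.  28.1] [ 0.6229 -0.0425  0.023 ] depth z 0.0236
side cookie [145.  86.  59.] 101.0 305.8 197.1 [20.9 29.9] [ 0.6067 -0.1344  0.023 ] depth z 0.0237
side cookie [145.  86.  58.] 101.0 329.6 217.4 [23.1 32.1] [ 0.5962 -0.2269  0.023 ] depth z 0.0235
table z 0.0036999471657038242
```

View pics/crop.png

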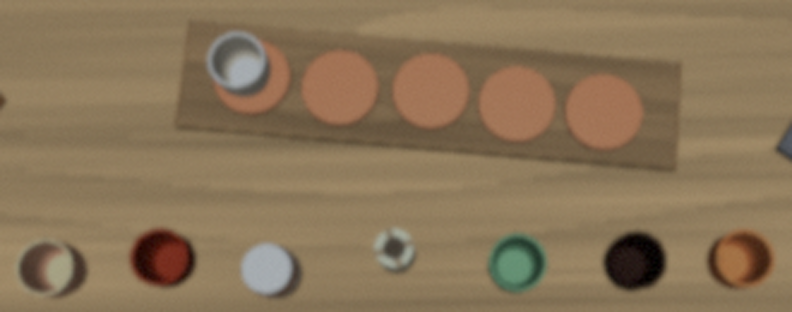

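The crop shows palest (50,268), dark (162,258), green (517,262), darkest (635,261), pale (741,258), four empty cookies, and the control at the left end. The order of choice is clear. Next, the tool axes.

```bash
cat >> h.py <<'E'
from scipy.spatial.transform import Rotation as Ro
def go(target,yaw=None):
    """print needed shift in tool axes (mm) to bring TCP to target, and jaw direction"""
    s=robot.get_state(); R=Ro.from_quat(s['tool_rot']).as_matrix(); p=np.array(s['tool_pos'])
    print('t',round(s['time_s'],2),'tcp',p.round(4),'jaw(z)',R[:,2].round(3),'x',R[:,0].round(3),'y',R[:,1].round(3),'w',round(s['grip_width'],4),'F',np.round(s['ft_force'],1),'j',np.round(s['joint_positions'],2))
    for t in np.atleast_2d(target): print('  to',t,'tool d mm',((np.array(t)-p)@R*1000).round(1))
E
python3 -c "
from h import *
go([[.4378,.350,.2]])"
```

```text
t 0.1 tcp [0.2637 0.6206 0.2013] jaw(z) [ 0.391  0.92  -0.002] x [ 0.92  -0.391 -0.   ] y [-0.001 -0.002 -1.   ] w 0.0854 F [ 0.1  0.5 -0.7] j [ 1.13  0.26  1.61  0.    1.27 -0.04]
  to [0.4378 0.35   0.2   ] tool d mm [ 266.1    1.6 -180.9]
```

Request:
step_arm:
  deltas:
    - [42,0,0,8.4]
    - [42,0,0,8.4]
    - [42,0,0,8.4]
    - [42,0,0,8.4]
    - [42,0,0,8.4]
  claw: 1
  newtons: 40

```text
time_s: 0.6
tool_pos: [0.423, 0.4883, 0.2016]
tool_rot: [0.595, -0.382, 0.382, -0.595]
ft_force: [0.2, -0.2, -0.2]
grip_width: 0.0855
```

Request:
step_arm:
  deltas:
    - [42,0,0,8.4]
    - [42,0,0,8.4]
    - [42,0,0,8.4]
    - [0,0,0,0]
    - [0,0,0,0]

```text
time_s: 1.1
tool_pos: [0.4576, 0.369, 0.2022]
tool_rot: [-0.499, 0.501, -0.501, 0.499]
ft_force: [0.2, 1.0, -0.8]
grip_width: 0.0854
```

```bash
python3 -c "
from h import *
go([[.4378,.350,.2]])
im,d=robot.read_camera('wrist'); cv2.imwrite('pics/w1.png',im[:,:,::-1])"
```

```text
t 1.1 tcp [0.4576 0.369  0.2022] jaw(z) [ 1.    -0.005 -0.   ] x [-0.005 -1.    -0.   ] y [-0.  0. -1.] w 0.0854 F [ 0.2  1.  -0.8] j [0.64 0.1  1.8  0.   1.25 0.64]
  to [0.4378 0.35   0.2   ] tool d mm [ 19.    2.2 -19.7]
```

View pics/w1.png

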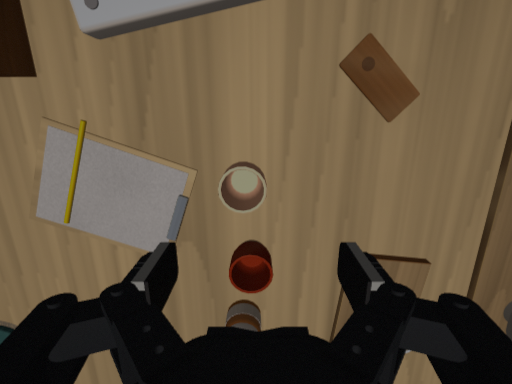

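The wrist view shows the palest cup at (242,188) and the dark cup at (250,268). I'll fit the rims from wrist depth.

```bash
cat >> h.py <<'E'
def wcloud():
    s=robot.get_state(); im,d=robot.read_camera('wrist'); i=robot.camera_info('wrist')
    v,u=np.mgrid[:384,:512]; P=np.stack([(u-i['cx'])/i['fx']*d,(v-i['cy'])/i['fy']*d,d],-1)
    T=i['T_tool_cam']; P=P@T[:3,:3].T+T[:3,3]
    P=P@Ro.from_quat(s['tool_rot']).as_matrix().T+s['tool_pos']; P[d<=0]=9
    return im,P
def rim(P,c,z0,r=.0275,rad=.045):
    m=(P[...,2]>z0+.05)&(P[...,2]<z0+.072)&(np.hypot(P[...,0]-c[0],P[...,1]-c[1])<rad); p=P[m]
    a,b=fitc(p[:,:2],r); return a.round(4),round(b,4),len(p),np.percentile(p[:,2],95).round(4)
E
python3 -c "
from h import *
im,P=wcloud()
print(rim(P,(.4378,.35),0),rim(P,(.446,.236),0))
go([[.4378,.350,.09],[.4378,.350,.027]])"
```

```text
(array([0.4394, 0.3533]), np.float64(0.0012), 621, np.float64(0.06)) (array([0.4478, 0.2388]), np.float64(0.001), 622, np.float64(0.0596))
t 1.2 tcp [0.4573 0.3705 0.2024] jaw(z) [ 1.    -0.003 -0.   ] x [-0.003 -1.    -0.001] y [-0.     0.001 -1.   ] w 0.0854 F [ 0.2  0.1 -0.4] j [0.64 0.1  1.79 0.   1.25 0.64]
  to [0.4378 0.35   0.09  ] tool d mm [ 20.7 112.4 -19.5]
  to [0.4378 0.35   0.027 ] tool d mm [ 20.7 175.4 -19.4]
```

Request:
step_arm:
  deltas:
    - [10,20,-10,0]
    - [9,30,-8.5,0]
    - [0,35,0,0]
    - [0,35,0,0]
    - [0,20,0,0]

```text
time_s: 1.7
tool_pos: [0.4366, 0.3511, 0.0592]
tool_rot: [0.501, -0.501, 0.5, -0.498]
ft_force: [0.6, -1.0, 0.2]
grip_width: 0.0852
```

Request:
step_arm:
  deltas:
    - [0,20,0,0]
    - [0,15,0,0]
    - [0,7,0,0]
    - [0,0,0,0]
    - [0,0,0,0]

```text
time_s: 2.2
tool_pos: [0.4395, 0.3516, 0.0212]
tool_rot: [0.499, -0.501, 0.501, -0.5]
ft_force: [-0.2, -0.4, 0.8]
grip_width: 0.0853
```

```bash
python3 -c "
from h import *
go([[.4387,.3515,.02]])
im,d=robot.read_camera('wrist'); cv2.imwrite('pics/w2.png',im[:,:,::-1])"
```

```text
t 2.2 tcp [0.4395 0.3516 0.0212] jaw(z) [ 1.    -0.003  0.001] x [-0.003 -1.    -0.001] y [ 0.001  0.001 -1.   ] w 0.0853 F [-0.2 -0.4  0.8] j [0.63 0.23 2.01 0.   0.9  0.63]
  to [0.4387 0.3515 0.02  ] tool d mm [ 0.1  1.2 -0.8]
```

View pics/w2.png

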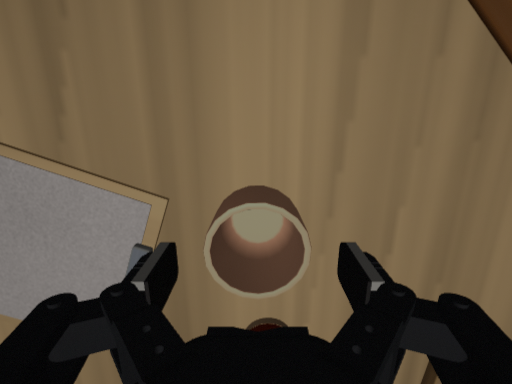

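The cup rim is centred between the fingers at (257,250). I'll check the offset along the pads, then close.

```bash
python3 -c "
from h import *
im,P=wcloud()
print(rim(P,(.4378,.35),0))
i=robot.camera_info('wrist');T=np.linalg.inv(i['T_tool_cam'])
for y in (0,-.019,-.025,-.04):
    c=T@[0,y,0,1]; print(y,c[0]/c[2]*i['fx']+i['cx'],c[1]/c[2]*i['fy']+i['cy'])
"
```

```text
(array([0.4387, 0.3534]), np.float64(0.0026), 3756, np.float64(0.0681))
0 257.583365532814 225.37709187523828
-0.019 257.6372431800353 237.94537350683476
-0.025 257.6567839230364 242.5037307105149
-0.04 257.7123261237402 255.46031023628802
```

Request:
step_arm:
  deltas:
    - [0,0,0,0]
    - [0,0,0,0]
    - [0,0,0,0]
    - [0,0,0,0]
    - [0,0,0,0]
  claw: -1
  newtons: 40

```text
time_s: 2.8
tool_pos: [0.4393, 0.3511, 0.0216]
tool_rot: [0.499, -0.501, 0.501, -0.499]
ft_force: [-1.3, -0.6, 6.3]
grip_width: 0.0556
```

```bash
python3 -c "
from h import *
im,P=wcloud(); cv2.imwrite('pics/w3.png',im[:,:,::-1])
print(rim(P,(.4378,.35),0))
go([[.4387,.3515,.02],[.4387,.3515,.14]])"
```

```text
(array([0.4392, 0.3535]), np.float64(0.0019), 4266, np.float64(0.0695))
t 2.85 tcp [0.4393 0.3511 0.0216] jaw(z) [ 1.    -0.004  0.001] x [-0.004 -1.    -0.001] y [ 0.001  0.001 -1.   ] w 0.0559 F [-1.4 -0.8  6.1] j [0.63 0.23 2.01 0.   0.9  0.63]
  to [0.4387 0.3515 0.02  ] tool d mm [-0.4  1.6 -0.6]
  to [0.4387 0.3515 0.14  ] tool d mm [  -0.5 -118.4   -0.6]
```

View pics/w3.png

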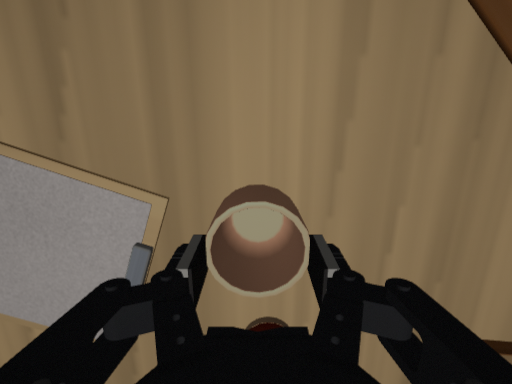

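Gripped: opening 56 mm against a 58 mm cup. The difference could be pad compliance. I'll lift gently and check.

Request:
step_arm:
  deltas:
    - [0,-5,0,0]
    - [0,-15,0,0]
    - [0,-30,0,0]
    - [0,-35,0,0]
    - [0,-35,0,0]

```text
time_s: 3.35
tool_pos: [0.4386, 0.3505, 0.1421]
tool_rot: [-0.499, 0.501, -0.501, 0.499]
ft_force: [-0.3, 1.2, -0.4]
grip_width: 0.056
```

```bash
python3 -c "
from h import *
im,P=wcloud(); cv2.imwrite('pics/w4.png',im[:,:,::-1])
go([[.632,.058,.14]])
im,d=robot.read_camera('side'); cv2.imwrite('pics/s4.png',cv2.resize(im[60:260,60:320],None,fx=3,fy=3)[:,:,::-1])
"
```

```text
t 3.4 tcp [0.4423 0.3532 0.1496] jaw(z) [ 1.    -0.004  0.009] x [-0.004 -1.    -0.006] y [ 0.009  0.006 -1.   ] w 0.0553 F [1.5 0.8 2.1] j [ 0.63  0.09  1.91 -0.    1.13  0.63]
  to [0.632 0.058 0.14 ] tool d mm [294.5   9.4 190.7]
```

View pics/w4.png

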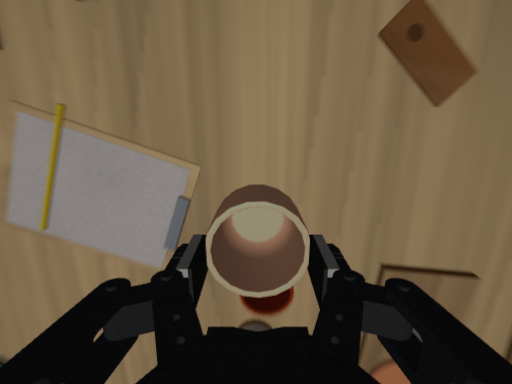

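View pics/s4.png

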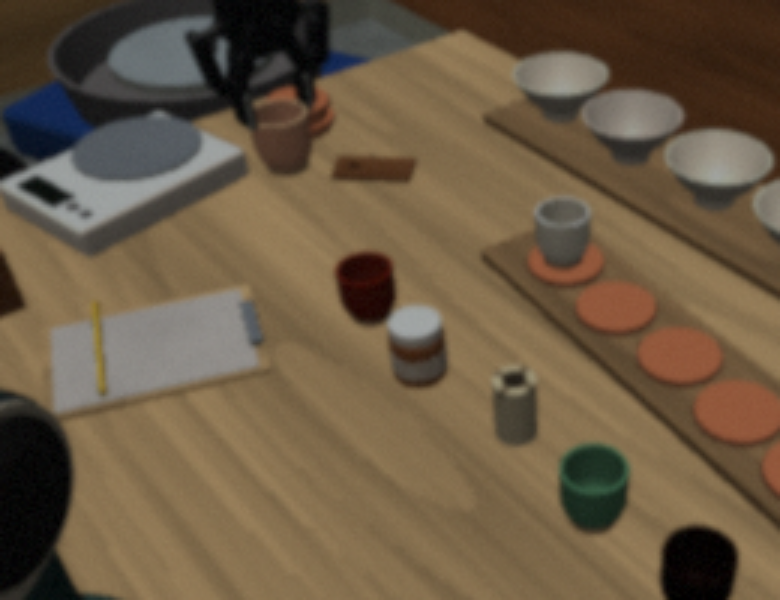

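The cup is held upright, clear of everything. Now I carry it to the first cookie.

Request:
step_arm:
  deltas:
    - [20,0,13,0]
    - [40,0,26,0]
    - [42,0,27,0]
    - [42,0,27,0]
    - [42,0,27,0]

```text
time_s: 3.95
tool_pos: [0.5585, 0.1626, 0.1403]
tool_rot: [-0.499, 0.501, -0.501, 0.499]
ft_force: [0.9, 0.8, -1.7]
grip_width: 0.0558
```

Request:
step_arm:
  deltas:
    - [42,0,27,0]
    - [38,0,25,0]
    - [20,0,13,0]
    - [8,0,6,0]
    - [0,0,0,0]

```text
time_s: 4.45
tool_pos: [0.6288, 0.0552, 0.14]
tool_rot: [-0.499, 0.502, -0.501, 0.498]
ft_force: [-0.2, 0.1, -2.1]
grip_width: 0.0557
```

```bash
python3 -c "
from h import *
im,P=wcloud(); cv2.imwrite('pics/w5.png',im[:,:,::-1])
go([[.632,.058,.14],[.632,.058,.047]])
"
```

```text
t 4.5 tcp [0.6281 0.0564 0.14  ] jaw(z) [ 1.    -0.005 -0.002] x [-0.005 -1.    -0.001] y [-0.001  0.001 -1.   ] w 0.0558 F [-0.7 -0.9 -1.1] j [0.05 0.23 1.77 0.   1.15 0.05]
  to [0.632 0.058 0.14 ] tool d mm [-1.7 -0.1  3.9]
  to [0.632 0.058 0.047] tool d mm [-1.6 92.9  4. ]
```

View pics/w5.png

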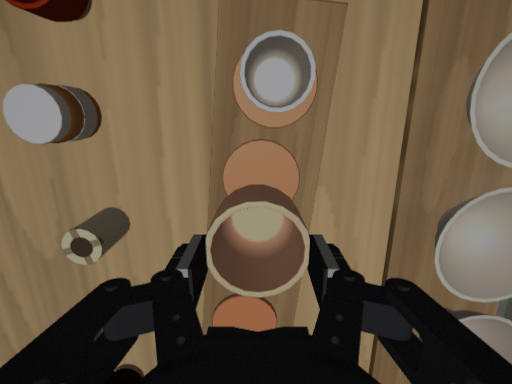

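```bash
cat >> h.py <<'E'
def wproj(X,s=None):
    s=s or robot.get_state(); i=robot.camera_info('wrist'); R=Ro.from_quat(s['tool_rot']).as_matrix()
    p=R.T@(np.array(X)-s['tool_pos']); c=np.linalg.inv(i['T_tool_cam'])@[*p,1]
    return round(c[0]/c[2]*i['fx']+i['cx'],1),round(c[1]/c[2]*i['fy']+i['cy'],1)
E
python3 -c "
from h import *
for y in (.055,.058,.061): print(y,'c',wproj((.632,y,.023)),'top',wproj((.632,y+.042,.023)),'l',wproj((.59,y,.023)),'r',wproj((.674,y,.023)))
"
```

```text
0.055 c (np.float64(261.1), np.float64(183.2)) top (np.float64(261.1), np.float64(144.0)) l (np.float64(222.4), np.float64(183.4)) r (np.float64(300.0), np.float64(183.0))
0.058 c (np.float64(261.1), np.float64(180.5)) top (np.float64(261.1), np.float64(141.1)) l (np.float64(222.2), np.float64(180.7)) r (np.float64(300.1), np.float64(180.3))
0.061 c (np.float64(261.1), np.float64(177.8)) top (np.float64(261.1), np.float64(138.1)) l (np.float64(222.1), np.float64(178.0)) r (np.float64(300.2), np.float64(177.6))
```

Cookie 1 sits at about (.632, .058), so the top and wrist views agree within 2 mm. I'll lower the cup.

Request:
step_arm:
  deltas:
    - [-1.6,20,4,0]
    - [0,25,0,0]
    - [0,22,0,0]
    - [0,15,0,0]
    - [0,6,0,0]

```text
time_s: 5.0
tool_pos: [0.6305, 0.0591, 0.0504]
tool_rot: [-0.5, 0.502, -0.5, 0.499]
ft_force: [0.4, 0.4, -0.3]
grip_width: 0.056
```

Request:
step_arm:
  deltas:
    - [0,3,0,0]
    - [0,2,0,0]
    - [0,0.5,0,0]
    - [0,0,0,0]
    - [0,0,0,0]

```text
time_s: 5.5
tool_pos: [0.6335, 0.0576, 0.0478]
tool_rot: [0.499, -0.501, 0.501, -0.499]
ft_force: [0.5, 0.5, -1.3]
grip_width: 0.0558
```

```bash
python3 -c "
from h import *
go([[.632,.058,.0447]])
"
```

```text
t 5.5 tcp [0.6335 0.0576 0.0478] jaw(z) [ 1.    -0.004  0.001] x [-0.004 -1.    -0.   ] y [ 0.001  0.    -1.   ] w 0.0558 F [ 0.5  0.5 -1.3] j [ 0.05  0.32  1.83 -0.    0.99  0.06]
  to [0.632  0.058  0.0447] tool d mm [-0.4  3.1 -1.5]
```

Request:
step_arm:
  deltas:
    - [0,0.8,-1,0]
    - [0,0.7,0,0]
    - [0,0.6,0,0]
    - [0,0,0,0]
    - [0,0,0,0]

```text
time_s: 6.0
tool_pos: [0.6317, 0.0576, 0.0448]
tool_rot: [-0.499, 0.501, -0.501, 0.499]
ft_force: [-0.4, -0.2, -1.5]
grip_width: 0.0559
```

Request:
step_arm:
  deltas:
    - [0,0.5,0,0]
    - [0,0.5,0,0]
    - [0,0.5,0,0]
    - [0,0,0,0]
    - [0,0,0,0]

```text
time_s: 6.5
tool_pos: [0.6319, 0.0576, 0.0447]
tool_rot: [0.499, -0.501, 0.501, -0.499]
ft_force: [-3.2, -1.4, 7.0]
grip_width: 0.056
```

Contact at 7 N. I'll release.

Request:
step_arm:
  deltas:
    - [0,0,0,0]
    - [0,0,0,0]
    - [0,0,0,0]
    - [0,0,0,0]
    - [0,0,0,0]
  claw: 1

```text
time_s: 7.0
tool_pos: [0.6318, 0.0577, 0.0432]
tool_rot: [-0.499, 0.501, -0.501, 0.499]
ft_force: [0.7, 0.6, 0.6]
grip_width: 0.0857
```

Request:
step_arm:
  deltas:
    - [0,-5,0,0]
    - [0,-20,0,0]
    - [0,-35,0,0]
    - [0,-35,0,0]
    - [0,-35,0,0]

```text
time_s: 7.5
tool_pos: [0.6316, 0.0576, 0.1749]
tool_rot: [-0.499, 0.501, -0.501, 0.499]
ft_force: [-0.2, -0.4, 0.6]
grip_width: 0.0856
```

```bash
python3 -c "
from h import *
im,P=wcloud(); cv2.imwrite('pics/w6.png',im[:,:,::-1])
print(rim(P,(.632,.058),.023))
go([[.447,.2365,.17]])
im,d=robot.read_camera('top');W=cloud(d,robot.camera_info('top'))
print(rim(W,(.632,.058),.023))
"
```

```text
(array([0.6319, 0.0599]), np.float64(0.0012), 868, np.float64(0.083))
t 7.55 tcp [0.6358 0.0579 0.1828] jaw(z) [ 1.    -0.004  0.011] x [-0.004 -1.    -0.001] y [ 0.011  0.001 -1.   ] w 0.0854 F [ 1.3 -0.6  4.6] j [0.05 0.2  1.72 0.   1.21 0.06]
  to [0.447  0.2365 0.17  ] tool d mm [-177.9   10.8 -189.7]
(array([0.6288, 0.057 ]), np.float64(0.001), 44, np.float64(0.086))
```

View pics/w6.png

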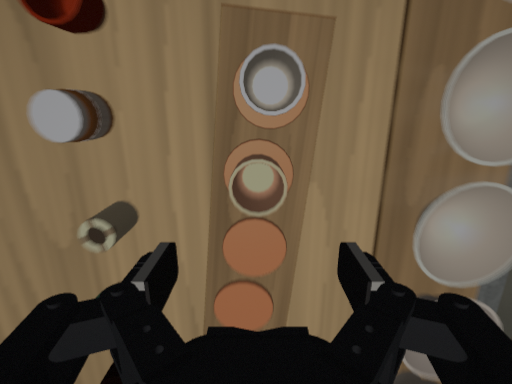

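The palest cup is standing on cookie 1, rim at z = .083. Now I measure the other cookies from this view and fetch the dark cup.

```bash
python3 -c "
from h import *
im,P=wcloud()
for c in [(.6256,-.0404),(.6097,-.1326)]:
    rg=im[...,0]/(im[...,1]+1.)
    m=(np.hypot(P[...,0]-c[0],P[...,1]-c[1])<.047)&(P[...,2]>.0)&(P[...,2]<.04)&(rg>1.32)
    p=P[m]; print(c,len(p),p.min(0).round(4),p.max(0).round(4),((p.min(0)+p.max(0))/2).round(4),p.mean(0).round(4))
go([[.447,.237,.17]])
"
```

```text
(0.6256, -0.0404) 2869 [ 0.5841 -0.0864  0.0129] [0.6681 0.0031 0.0244] [ 0.6261 -0.0416  0.0186] [ 0.6265 -0.037   0.0218]
(0.6097, -0.1326) 2372 [ 0.5679 -0.1793  0.0119] [ 0.6511 -0.0887  0.0243] [ 0.6095 -0.134   0.0181] [ 0.6105 -0.1283  0.0216]
t 7.65 tcp [0.6346 0.0578 0.1779] jaw(z) [ 1.    -0.004  0.008] x [-0.004 -1.    -0.   ] y [ 0.008  0.    -1.   ] w 0.0855 F [-1.1  0.4 -0.2] j [ 0.05  0.2   1.72 -0.    1.21  0.06]
  to [0.447 0.237 0.17 ] tool d mm [-178.5    6.5 -188.3]
```

Request:
step_arm:
  deltas:
    - [-15,0,-17,0]
    - [-35,0,-36,0]
    - [-40,0,-42,0]
    - [-40,0,-42,0]
    - [-30,0,-32,0]

```text
time_s: 8.15
tool_pos: [0.4722, 0.2078, 0.1717]
tool_rot: [-0.5, 0.502, -0.5, 0.498]
ft_force: [0.0, 0.9, 0.2]
grip_width: 0.0855
```

Request:
step_arm:
  deltas:
    - [-15,0,-15,0]
    - [-4,0,-3,0]
    - [0,0,0,0]
    - [0,0,0,0]
    - [0,0,0,0]

```text
time_s: 8.65
tool_pos: [0.4579, 0.2253, 0.1731]
tool_rot: [0.499, -0.501, 0.501, -0.499]
ft_force: [0.2, 0.2, 0.4]
grip_width: 0.0855
```

```bash
python3 -c "
from h import *
im,P=wcloud()
print(rim(P,(.446,.236),0))
go([[.447,.237,.0205]])
"
```

```text
(array([0.4479, 0.2379]), np.float64(0.0012), 744, np.float64(0.0601))
t 8.7 tcp [0.458  0.2253 0.1732] jaw(z) [ 1.    -0.005 -0.   ] x [-0.005 -1.     0.   ] y [-0. -0. -1.] w 0.0854 F [ 0.  -0.4 -1.1] j [ 0.41 -0.03  1.98 -0.    1.19  0.41]
  to [0.447  0.237  0.0205] tool d mm [-11.6 152.7 -11. ]
```

Request:
step_arm:
  deltas:
    - [-6,20,-6,0]
    - [-5.6,30,-5,0]
    - [0,35,0,0]
    - [0,30,0,0]
    - [0,18,0,0]

```text
time_s: 9.2
tool_pos: [0.4451, 0.2363, 0.0376]
tool_rot: [-0.5, 0.502, -0.501, 0.497]
ft_force: [-0.5, 0.1, 0.0]
grip_width: 0.0856
```

Request:
step_arm:
  deltas:
    - [0,12,0,0]
    - [0,6,0,0]
    - [0,2,0,0]
    - [0,0,0,0]
    - [0,0,0,0]

```text
time_s: 9.7
tool_pos: [0.4473, 0.2382, 0.0215]
tool_rot: [0.498, -0.501, 0.501, -0.5]
ft_force: [-0.4, -0.0, -0.3]
grip_width: 0.0853
```

```bash
python3 -c "
from h import *
im,P=wcloud(); cv2.imwrite('pics/w7.png',im[:,:,::-1])
go([[.447,.237,.0205]])
"
```

```text
t 9.75 tcp [0.4473 0.2382 0.0215] jaw(z) [ 1.    -0.004  0.002] x [-0.004 -1.    -0.001] y [ 0.002  0.001 -1.   ] w 0.0854 F [-0.4  0.1  1.1] j [ 0.44  0.14  2.12 -0.    0.88  0.44]
  to [0.447  0.237  0.0205] tool d mm [ 1.2  1.  -0.3]
```

View pics/w7.png

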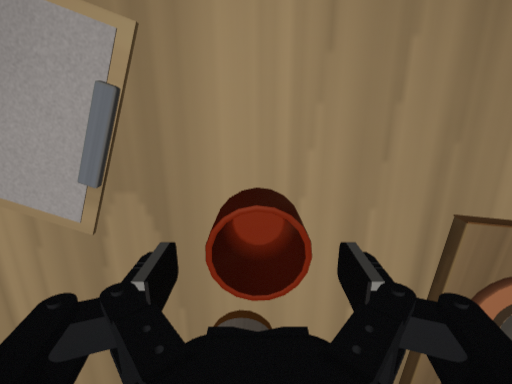

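The dark red cup is centred at (258,252), the same as before. I'll close and lift.

Request:
step_arm:
  deltas:
    - [1,0,0,0]
    - [0,0,0,0]
    - [0,0,0,0]
    - [0,0,0,0]
    - [0,0,0,0]
  claw: -1

```text
time_s: 10.25
tool_pos: [0.4469, 0.2372, 0.0217]
tool_rot: [0.499, -0.501, 0.501, -0.499]
ft_force: [-1.3, -0.4, 5.9]
grip_width: 0.0567
```

Request:
step_arm:
  deltas:
    - [0,-5,0,0]
    - [0,-15,0,0]
    - [0,-30,0,0]
    - [0,-35,0,0]
    - [0,-35,0,0]

```text
time_s: 10.75
tool_pos: [0.4454, 0.2364, 0.1411]
tool_rot: [-0.5, 0.501, -0.501, 0.499]
ft_force: [0.5, 0.2, -0.5]
grip_width: 0.0566
```

```bash
python3 -c "
from h import *
go([[.610,-.132,.145]])
"
```

```text
t 10.75 tcp [0.4454 0.2364 0.1411] jaw(z) [ 1.    -0.004 -0.001] x [-0.004 -1.     0.001] y [-0.001 -0.001 -1.   ] w 0.0566 F [ 0.5  0.2 -0.5] j [ 0.44 -0.01  2.03 -0.    1.12  0.44]
  to [ 0.61  -0.132  0.145] tool d mm [367.8  -3.9 166. ]
```

Request:
step_arm:
  deltas:
    - [20,0,9,0]
    - [36,-2,16,0]
    - [40,-2,18,0]
    - [40,0,18,0]
    - [40,0,18,0]

```text
time_s: 11.25
tool_pos: [0.5248, 0.0591, 0.1446]
tool_rot: [0.499, -0.501, 0.501, -0.499]
ft_force: [0.6, -0.1, -1.5]
grip_width: 0.0565
```

Request:
step_arm:
  deltas:
    - [40,0,18,0]
    - [40,0,18,0]
    - [40,0,18,0]
    - [36,0,16,0]
    - [20,0,9,0]

```text
time_s: 11.75
tool_pos: [0.6035, -0.1188, 0.1443]
tool_rot: [0.499, -0.501, 0.502, -0.498]
ft_force: [0.0, 0.4, -1.4]
grip_width: 0.0568
```

Request:
step_arm:
  deltas:
    - [10,0,5,0]
    - [6,0,3,0]
    - [0,0,0,0]
    - [0,0,0,0]
    - [0,0,0,0]

```text
time_s: 12.25
tool_pos: [0.6104, -0.1305, 0.1444]
tool_rot: [-0.499, 0.501, -0.5, 0.499]
ft_force: [0.7, -0.6, -1.3]
grip_width: 0.0569
```

```bash
python3 -c "
from h import *
im,P=wcloud(); cv2.imwrite('pics/w8.png',im[:,:,::-1])
go([[.610,-.132,.0475]])
c=(.610,-.132)
print('c',wproj((*c,.023)),'top',wproj((c[0],c[1]+.042,.023)),'l',wproj((c[0]-.042,c[1],.023)),'r',wproj((c[0]+.042,c[1],.023)))
"
```

```text
t 12.3 tcp [ 0.6105 -0.1306  0.1445] jaw(z) [ 1.    -0.002 -0.   ] x [-0.002 -1.    -0.   ] y [-0.  0. -1.] w 0.0567 F [ 0.2  0.6 -1. ] j [-0.25  0.21  1.78  0.    1.15 -0.25]
  to [ 0.61   -0.132   0.0475] tool d mm [ 1.4 97.  -0.5]
c (np.float64(257.0), np.float64(182.2)) top (np.float64(256.8), np.float64(143.5)) l (np.float64(218.7), np.float64(182.3)) r (np.float64(295.2), np.float64(182.0))
```

View pics/w8.png

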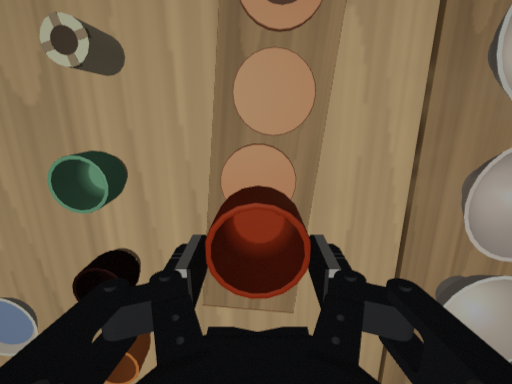

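Request:
step_arm:
  deltas:
    - [1,20,0.5,0]
    - [0,28,0,0]
    - [0,25,0,0]
    - [0,15,0,0]
    - [0,6,0,0]

```text
time_s: 12.8
tool_pos: [0.6097, -0.1319, 0.0484]
tool_rot: [-0.5, 0.502, -0.5, 0.499]
ft_force: [-0.4, -0.9, -1.3]
grip_width: 0.0567
```

Request:
step_arm:
  deltas:
    - [0,3,0,0]
    - [0,1.5,0,0]
    - [0,0.5,0,0]
    - [0,0.5,0,0]
    - [0,0,0,0]

```text
time_s: 13.3
tool_pos: [0.6119, -0.133, 0.0457]
tool_rot: [0.499, -0.501, 0.501, -0.499]
ft_force: [-0.4, -0.7, -1.1]
grip_width: 0.0567
```

Request:
step_arm:
  deltas:
    - [0,0.5,0,0]
    - [0,0.5,0,0]
    - [0,0,0,0]
    - [0,0,0,0]
    - [0,0,0,0]

```text
time_s: 13.8
tool_pos: [0.6118, -0.1331, 0.0448]
tool_rot: [0.499, -0.501, 0.501, -0.499]
ft_force: [-0.9, 0.4, 5.5]
grip_width: 0.0568
```

```bash
python3 -c "
from h import *
go([[.611,-.132,.0447]])
"
```

```text
t 13.8 tcp [ 0.6118 -0.1331  0.0448] jaw(z) [ 1.    -0.004  0.001] x [-0.004 -1.     0.   ] y [ 0.001 -0.    -1.   ] w 0.0568 F [-0.9  0.4  5.5] j [-0.25  0.31  1.85 -0.    0.98 -0.25]
  to [ 0.611  -0.132   0.0447] tool d mm [-1.1  0.1 -0.8]
```

Contact at 5.5 N. I'll release and retract.

Request:
step_arm:
  deltas:
    - [0,0,0,0]
    - [0,0,0,0]
    - [0,0,0,0]
    - [0,0,0,0]
    - [0,0,0,0]
  claw: 1

```text
time_s: 14.3
tool_pos: [0.6112, -0.1328, 0.0436]
tool_rot: [-0.499, 0.501, -0.501, 0.499]
ft_force: [-0.7, -0.5, -0.0]
grip_width: 0.0856
```

Request:
step_arm:
  deltas:
    - [0,-5,0,0]
    - [0,-20,0,0]
    - [0,-35,0,0]
    - [0,-35,0,0]
    - [0,-35,0,0]

```text
time_s: 14.8
tool_pos: [0.6111, -0.1328, 0.1754]
tool_rot: [-0.499, 0.501, -0.501, 0.499]
ft_force: [0.6, -0.9, -0.4]
grip_width: 0.0852
```

```bash
python3 -c "
from h import *
s=robot.get_state()
im,P=wcloud(); cv2.imwrite('pics/w9.png',im[:,:,::-1])
print(rim(P,(.611,-.132),.023))
for c in [(.6256,-.0404),(.5991,-.2248)]: print(c,wproj((*c,.023),s))
go([[.435,-.2445,.17]])
"
```

```text
(array([ 0.6129, -0.1318]), np.float64(0.0012), 864, np.float64(0.083))
(0.6256, -0.0404) (np.float64(270.0), np.float64(92.9))
(0.5991, -0.2248) (np.float64(248.5), np.float64(243.6))
t 14.85 tcp [ 0.6152 -0.1338  0.1833] jaw(z) [ 1.    -0.004  0.011] x [-0.004 -1.     0.003] y [ 0.011 -0.003 -1.   ] w 0.085 F [ 2.1 -0.5  5.3] j [-0.25  0.18  1.74 -0.    1.21 -0.25]
  to [ 0.435  -0.2445  0.17  ] tool d mm [ 111.3   11.6 -179.9]
```

View pics/w9.png

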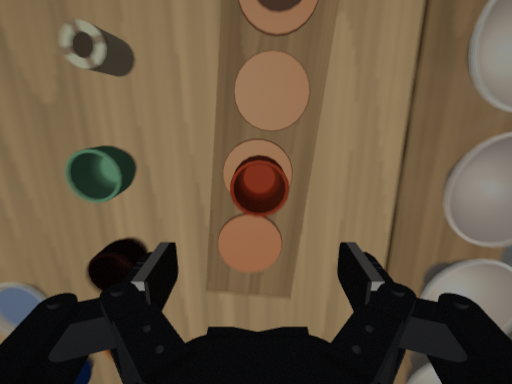

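Dark is in place. The end cookie at (250,243) and the middle one at (272,91) match predictions within 2 mm. Next is the darkest cup.

Request:
step_arm:
  deltas:
    - [10,0,-16,0]
    - [20,0,-32,0]
    - [22,0,-36,0]
    - [22,0,-36,0]
    - [18,0,-30,0]

```text
time_s: 15.35
tool_pos: [0.4576, -0.2247, 0.1726]
tool_rot: [-0.5, 0.502, -0.5, 0.498]
ft_force: [0.2, -0.2, 0.6]
grip_width: 0.085
```

Request:
step_arm:
  deltas:
    - [12,0,-18,0]
    - [7,0,-8,0]
    - [0,0,0,0]
    - [0,0,0,0]
    - [0,0,0,0]

```text
time_s: 15.85
tool_pos: [0.4357, -0.2427, 0.1738]
tool_rot: [-0.499, 0.501, -0.501, 0.499]
ft_force: [-0.0, 0.2, -0.5]
grip_width: 0.0858
```

```bash
python3 -c "
from h import *
im,P=wcloud();cv2.imwrite('pics/w10.png',im[:,:,::-1])
print(rim(P,(.435,-.2445),0),rim(P,(.435,-.3527),0))
go([[.435,-.2445,.0205]])
"
```

```text
(array([ 0.4369, -0.2435]), np.float64(0.0012), 744, np.float64(0.06)) (array([ 0.4372, -0.3509]), np.float64(0.001), 740, np.float64(0.0597))
t 15.9 tcp [ 0.4357 -0.2427  0.1738] jaw(z) [ 1.    -0.003  0.   ] x [-0.003 -1.    -0.   ] y [ 0.  0. -1.] w 0.0856 F [-0.4 -0.1 -1.2] j [-0.56 -0.05  2.01  0.    1.19 -0.56]
  to [ 0.435  -0.2445  0.0205] tool d mm [  1.9 153.3  -0.7]
```

View pics/w10.png

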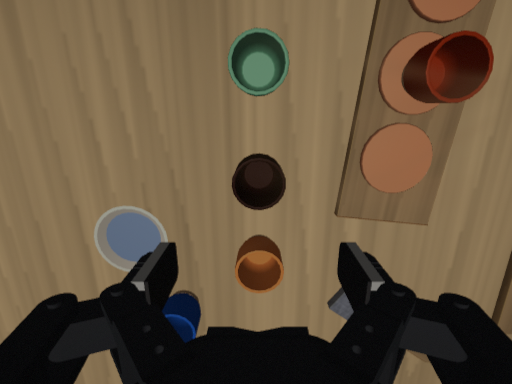

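The darkest cup is at (259,182), centred. Descending.

Request:
step_arm:
  deltas:
    - [2,20,0,0]
    - [0,30,0,0]
    - [0,35,0,0]
    - [0,30,0,0]
    - [0,18,0,0]

```text
time_s: 16.4
tool_pos: [0.434, -0.2435, 0.0381]
tool_rot: [-0.5, 0.502, -0.499, 0.499]
ft_force: [-1.2, -0.8, -0.1]
grip_width: 0.0854
```

Request:
step_arm:
  deltas:
    - [0,12,0,0]
    - [0,6,0,0]
    - [0,2,0,0]
    - [0,0,0,0]
    - [0,0,0,0]

```text
time_s: 16.9
tool_pos: [0.4359, -0.2457, 0.022]
tool_rot: [0.499, -0.5, 0.502, -0.499]
ft_force: [-0.2, -0.4, 0.2]
grip_width: 0.0851
```

```bash
python3 -c "
from h import *
im,P=wcloud(); cv2.imwrite('pics/w11.png',im[:,:,::-1])
go([[.4355,-.2445,.0205]])
"
```

```text
t 16.95 tcp [ 0.4358 -0.2458  0.022 ] jaw(z) [ 1.    -0.004  0.002] x [-0.004 -1.     0.001] y [ 0.002 -0.001 -1.   ] w 0.0854 F [0.4 0.2 0.4] j [-0.56  0.12  2.14 -0.    0.88 -0.56]
  to [ 0.4355 -0.2445  0.0205] tool d mm [-1.3  1.5 -0.3]
```

View pics/w11.png

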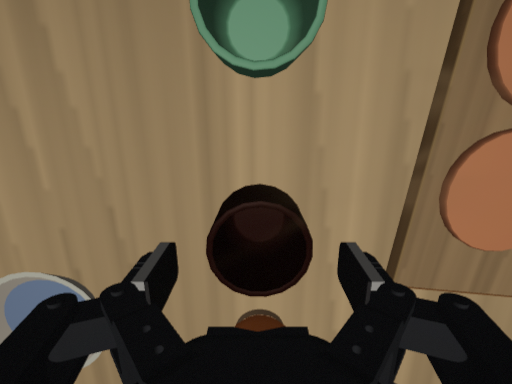

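The cup is centred between the pads at (259,248). Close and lift.

Request:
step_arm:
  deltas:
    - [-1,0,0,0]
    - [0,0,0,0]
    - [0,0,0,0]
    - [0,0,0,0]
    - [0,0,0,0]
  claw: -1

```text
time_s: 17.45
tool_pos: [0.4355, -0.2446, 0.0222]
tool_rot: [0.499, -0.5, 0.501, -0.499]
ft_force: [-1.4, 0.8, 6.5]
grip_width: 0.0562
```

Request:
step_arm:
  deltas:
    - [0,-5,0,0]
    - [0,-15,0,0]
    - [0,-30,0,0]
    - [0,-35,0,0]
    - [0,-35,0,0]

```text
time_s: 17.95
tool_pos: [0.4341, -0.2437, 0.1416]
tool_rot: [-0.499, 0.501, -0.5, 0.499]
ft_force: [-0.4, -0.6, -0.9]
grip_width: 0.0565
```

```bash
python3 -c "
from h import *
go([[.600,-.2255,.145]])
"
```

```text
t 17.95 tcp [ 0.4341 -0.2437  0.1416] jaw(z) [ 1.    -0.004 -0.001] x [-0.004 -1.    -0.001] y [-0.001  0.001 -1.   ] w 0.0565 F [-0.4 -0.6 -0.9] j [-0.56 -0.02  2.04 -0.    1.13 -0.56]
  to [ 0.6    -0.2255  0.145 ] tool d mm [-18.9  -3.6 165.8]
```

Request:
step_arm:
  deltas:
    - [-2,-2,15,0]
    - [-4,-2,32,0]
    - [-5,0,36,0]
    - [-5,0,36,0]
    - [-3,0,28,0]

```text
time_s: 18.45
tool_pos: [0.5836, -0.2248, 0.1435]
tool_rot: [-0.499, 0.501, -0.5, 0.499]
ft_force: [-0.5, -0.4, -1.0]
grip_width: 0.0561
```

Request:
step_arm:
  deltas:
    - [0,0,14,0]
    - [0,0,5,0]
    - [0,0,0,0]
    - [0,0,0,0]
    - [0,0,0,0]

```text
time_s: 18.95
tool_pos: [0.5997, -0.226, 0.1448]
tool_rot: [-0.499, 0.501, -0.501, 0.499]
ft_force: [-0.1, 0.5, -0.6]
grip_width: 0.0564
```

```bash
python3 -c "
from h import *
s=robot.get_state()
im,P=wcloud(); cv2.imwrite('pics/w12.png',im[:,:,::-1])
go([[.600,-.2255,.0478]])
c=(.600,-.2255)
print('c',wproj((*c,.023),s),'top',wproj((c[0],c[1]+.042,.023),s),'l',wproj((c[0]-.042,c[1],.023),s),'r',wproj((c[0]+.042,c[1],.023),s))
"
```

```text
t 19.0 tcp [ 0.5999 -0.2261  0.145 ] jaw(z) [ 1.    -0.005 -0.   ] x [-0.005 -1.     0.   ] y [-0. -0. -1.] w 0.0566 F [-0.  -0.7 -1.3] j [-0.4   0.24  1.74 -0.    1.16 -0.39]
  to [ 0.6    -0.2255  0.0478] tool d mm [-0.6 97.2  0.1]
c (np.float64(257.7), np.float64(180.4)) top (np.float64(257.5), np.float64(141.6)) l (np.float64(219.5), np.float64(180.6)) r (np.float64(296.0), np.float64(180.2))
```

View pics/w12.png

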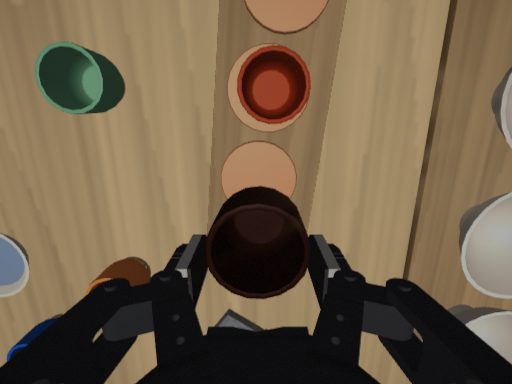

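Over the end cookie: edges 221–297 and top 140 match the prediction. Lowering.

Request:
step_arm:
  deltas:
    - [-0.6,20,1,0]
    - [0,28,0,0]
    - [0,25,0,0]
    - [0,15,0,0]
    - [0,6,0,0]

```text
time_s: 19.5
tool_pos: [0.6002, -0.2248, 0.049]
tool_rot: [-0.499, 0.502, -0.5, 0.498]
ft_force: [0.8, -0.6, -1.3]
grip_width: 0.0563
```

Request:
step_arm:
  deltas:
    - [0,3,0,0]
    - [0,1.5,0,0]
    - [0,0.5,0,0]
    - [0,0.5,0,0]
    - [0,0,0,0]

```text
time_s: 20.0
tool_pos: [0.6025, -0.2254, 0.0461]
tool_rot: [0.499, -0.501, 0.501, -0.499]
ft_force: [-0.2, 0.0, -0.6]
grip_width: 0.0561
```

Request:
step_arm:
  deltas:
    - [0,0.5,0,0]
    - [0,0.5,0,0]
    - [0,0,0,0]
    - [0,0,0,0]
    - [0,0,0,0]

```text
time_s: 20.5
tool_pos: [0.6025, -0.2254, 0.0453]
tool_rot: [0.499, -0.501, 0.501, -0.499]
ft_force: [-1.4, 0.1, 5.4]
grip_width: 0.0564
```

Contact at 5.4 N. Releasing.

Request:
step_arm:
  deltas:
    - [0,0,0,0]
    - [0,0,0,0]
    - [0,0,0,0]
    - [0,0,0,0]
    - [0,0,0,0]
  claw: 1

```text
time_s: 21.0
tool_pos: [0.6018, -0.2251, 0.0441]
tool_rot: [-0.499, 0.501, -0.501, 0.499]
ft_force: [-0.9, 0.6, -1.0]
grip_width: 0.0855
```

Request:
step_arm:
  deltas:
    - [0,-5,0,0]
    - [0,-20,0,0]
    - [0,-35,0,0]
    - [0,-35,0,0]
    - [0,-35,0,0]

```text
time_s: 21.5
tool_pos: [0.6018, -0.2252, 0.1759]
tool_rot: [-0.499, 0.501, -0.501, 0.499]
ft_force: [0.4, -0.4, 0.4]
grip_width: 0.0853
```

```bash
python3 -c "
from h import *
im,P=wcloud(); cv2.imwrite('pics/w13.png',im[:,:,::-1])
print(rim(P,(.6,-.2255),.023))
go([[.4355,-.3527,.17]])
"
```

```text
(array([ 0.6039, -0.2246]), np.float64(0.0012), 866, np.float64(0.0829))
t 21.55 tcp [ 0.6057 -0.2267  0.1839] jaw(z) [ 1.    -0.004  0.01 ] x [-0.004 -1.     0.004] y [ 0.01  -0.004 -1.   ] w 0.0854 F [1.6 0.1 4.1] j [-0.4   0.22  1.7  -0.    1.22 -0.39]
  to [ 0.4355 -0.3527  0.17  ] tool d mm [ 126.6   12.7 -169.8]
```

View pics/w13.png

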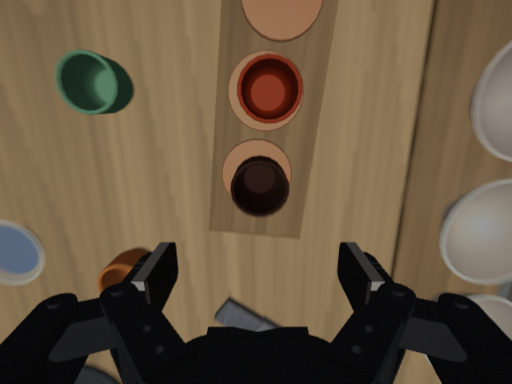

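The darkest cup stands on the end cookie. Now the pale salmon cup.

Request:
step_arm:
  deltas:
    - [12,0,-16,0]
    - [24,0,-32,0]
    - [26,0,-34,0]
    - [26,0,-34,0]
    - [20,0,-28,0]

```text
time_s: 22.05
tool_pos: [0.4543, -0.3335, 0.1732]
tool_rot: [-0.499, 0.502, -0.5, 0.498]
ft_force: [1.3, -0.8, -0.9]
grip_width: 0.0853
```

Request:
step_arm:
  deltas:
    - [12,0,-16,0]
    - [6,0,-7,0]
    - [0,0,0,0]
    - [0,0,0,0]
    - [0,0,0,0]

```text
time_s: 22.55
tool_pos: [0.4352, -0.3499, 0.1742]
tool_rot: [-0.499, 0.501, -0.501, 0.499]
ft_force: [-0.5, -0.3, -0.1]
grip_width: 0.0849
```

```bash
python3 -c "
from h import *
im,P=wcloud();cv2.imwrite('pics/w14.png',im[:,:,::-1])
print(rim(P,(.4355,-.3527),0))
go([[.4355,-.3525,.0205]])
"
```

```text
(array([ 0.4372, -0.3515]), np.float64(0.0012), 743, np.float64(0.0599))
t 22.6 tcp [ 0.4352 -0.3499  0.1742] jaw(z) [ 1.    -0.003  0.   ] x [-0.003 -1.    -0.   ] y [ 0.  0. -1.] w 0.0851 F [-0.4 -0.2  0. ] j [-0.72  0.06  1.89  0.    1.19 -0.72]
  to [ 0.4355 -0.3525  0.0205] tool d mm [  2.6 153.7   0.3]
```

View pics/w14.png

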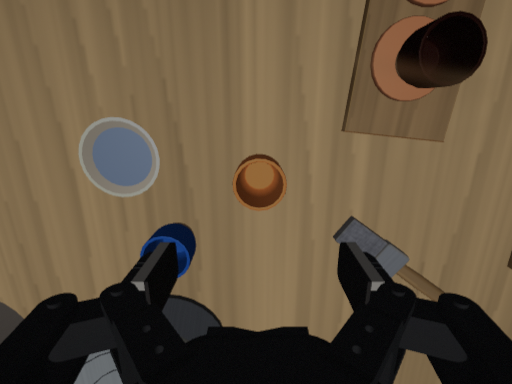

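The salmon cup is at (260,182), clear of the blue cup at (168,250). Descending.

Request:
step_arm:
  deltas:
    - [2,20,0.5,0]
    - [0,30,0,0]
    - [0,35,0,0]
    - [0,30,0,0]
    - [0,18,0,0]

```text
time_s: 23.1
tool_pos: [0.4343, -0.3506, 0.0385]
tool_rot: [-0.499, 0.502, -0.499, 0.499]
ft_force: [-0.1, -0.0, -0.3]
grip_width: 0.0852
```

Request:
step_arm:
  deltas:
    - [0,12,0,0]
    - [0,6,0,0]
    - [0,2,0,0]
    - [0,0,0,0]
    - [0,0,0,0]

```text
time_s: 23.6
tool_pos: [0.4359, -0.3533, 0.0226]
tool_rot: [0.499, -0.5, 0.502, -0.499]
ft_force: [0.4, 0.5, -0.3]
grip_width: 0.0855
```

```bash
python3 -c "
from h import *
im,P=wcloud(); cv2.imwrite('pics/w15.png',im[:,:,::-1])
go([[.4358,-.3525,.0205]])
"
```

```text
t 23.65 tcp [ 0.4358 -0.3533  0.0226] jaw(z) [ 1.    -0.004  0.002] x [-0.004 -1.     0.002] y [ 0.002 -0.002 -1.   ] w 0.0852 F [-0.2 -0.4 -0.7] j [-0.73  0.23  2.01 -0.    0.9  -0.72]
  to [ 0.4358 -0.3525  0.0205] tool d mm [-0.8  2.1  0. ]
```

View pics/w15.png

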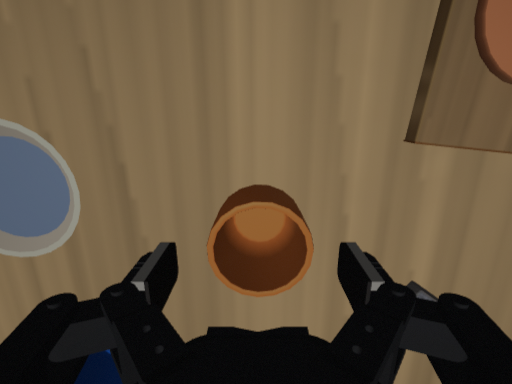

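Centred at (260,249). Close and lift.

Request:
step_arm:
  deltas:
    - [0,1,0,0]
    - [0,0,0,0]
    - [0,0,0,0]
    - [0,0,0,0]
    - [0,0,0,0]
  claw: -1

```text
time_s: 24.15
tool_pos: [0.4355, -0.3533, 0.0216]
tool_rot: [0.499, -0.5, 0.502, -0.499]
ft_force: [-1.4, 0.5, 4.9]
grip_width: 0.057
```

Request:
step_arm:
  deltas:
    - [0,-5,0,0]
    - [0,-15,0,0]
    - [0,-30,0,0]
    - [0,-35,0,0]
    - [0,-35,0,0]

```text
time_s: 24.65
tool_pos: [0.4346, -0.3522, 0.142]
tool_rot: [-0.499, 0.501, -0.501, 0.499]
ft_force: [0.0, -0.6, -1.2]
grip_width: 0.057
```

```bash
python3 -c "
from h import *
go([[.626,-.0405,.145]])
"
```

```text
t 24.65 tcp [ 0.4346 -0.3522  0.142 ] jaw(z) [ 1.    -0.004 -0.   ] x [-0.004 -1.    -0.   ] y [-0.  0. -1.] w 0.057 F [ 0.  -0.6 -1.2] j [-0.73  0.09  1.92  0.    1.13 -0.72]
  to [ 0.626  -0.0405  0.145 ] tool d mm [-312.4   -2.9  190.2]
```

Request:
step_arm:
  deltas:
    - [-18,-6,11,0]
    - [-34,-6,21,0]
    - [-38,0,23,0]
    - [-38,0,23,0]
    - [-38,0,23,0]

```text
time_s: 25.15
tool_pos: [0.5373, -0.1856, 0.1536]
tool_rot: [0.499, -0.501, 0.501, -0.499]
ft_force: [1.5, -0.7, -1.4]
grip_width: 0.0568
```

Request:
step_arm:
  deltas:
    - [-38,0,23,0]
    - [-38,0,23,0]
    - [-34,0,21,0]
    - [-22,0,13,0]
    - [-10,0,6,0]

```text
time_s: 25.65
tool_pos: [0.6242, -0.043, 0.1532]
tool_rot: [0.499, -0.5, 0.5, -0.5]
ft_force: [-0.7, 0.4, -1.2]
grip_width: 0.0568
```

Request:
step_arm:
  deltas:
    - [-4,6,3,0]
    - [0,0,0,0]
    - [0,0,0,0]
    - [0,0,0,0]
    - [0,0,0,0]

```text
time_s: 26.15
tool_pos: [0.6258, -0.0424, 0.1465]
tool_rot: [0.499, -0.501, 0.501, -0.499]
ft_force: [0.6, 0.1, -2.3]
grip_width: 0.0569
```

```bash
python3 -c "
from h import *
s=robot.get_state()
im,P=wcloud(); cv2.imwrite('pics/w16.png',im[:,:,::-1])
c=(.626,-.0405)
go([[*c,.0475]])
print('c',wproj((*c,.023),s),'top',wproj((c[0],c[1]+.042,.023),s),'l',wproj((c[0]-.042,c[1],.023),s),'r',wproj((c[0]+.042,c[1],.023),s))
"
```

```text
t 26.2 tcp [ 0.6259 -0.0422  0.1466] jaw(z) [ 1.    -0.005  0.   ] x [-0.005 -1.     0.   ] y [ 0. -0. -1.] w 0.0568 F [ 0.1  0.5 -1.3] j [-0.11  0.21  1.77 -0.    1.16 -0.1 ]
  to [ 0.626  -0.0405  0.0475] tool d mm [-1.7 99.1  0.1]
c (np.float64(257.5), np.float64(178.8)) top (np.float64(257.3), np.float64(140.1)) l (np.float64(219.4), np.float64(179.0)) r (np.float64(295.7), np.float64(178.5))
```

View pics/w16.png

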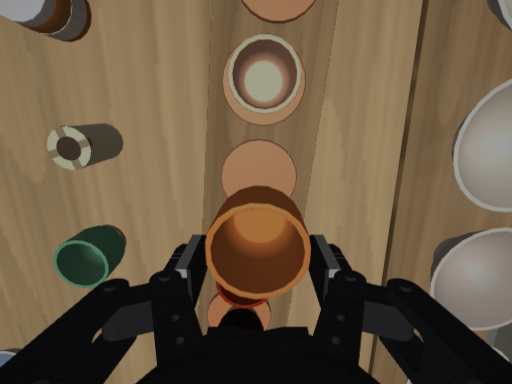

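Over the middle cookie: edges 221–297, top 139. Lowering with +1 mm in x.

Request:
step_arm:
  deltas:
    - [-1.7,22,0.5,0]
    - [0,28,0,0]
    - [0,25,0,0]
    - [0,15,0,0]
    - [0,6,0,0]

```text
time_s: 26.7
tool_pos: [0.6251, -0.0398, 0.0484]
tool_rot: [-0.5, 0.502, -0.5, 0.498]
ft_force: [-0.2, 0.0, -1.8]
grip_width: 0.0568
```

Request:
step_arm:
  deltas:
    - [0,3,0,0]
    - [0,1.5,0,0]
    - [0,0.5,0,0]
    - [0,0.5,0,0]
    - [0,0,0,0]

```text
time_s: 27.2
tool_pos: [0.6272, -0.0396, 0.0457]
tool_rot: [0.499, -0.501, 0.501, -0.499]
ft_force: [0.5, -0.4, -1.0]
grip_width: 0.0569
```

Request:
step_arm:
  deltas:
    - [0,0.5,0,0]
    - [0,0.5,0,0]
    - [0,0,0,0]
    - [0,0,0,0]
    - [0,0,0,0]

```text
time_s: 27.7
tool_pos: [0.6272, -0.0397, 0.0447]
tool_rot: [0.499, -0.501, 0.501, -0.499]
ft_force: [-1.5, 0.1, 6.1]
grip_width: 0.0566
```

Contact at 6 N. I'll release, retract and back the arm off to clear the cameras' view.

Request:
step_arm:
  deltas:
    - [0,0,0,0]
    - [0,0,0,0]
    - [0,0,0,0]
    - [0,0,0,0]
    - [0,0,0,0]
  claw: 1

```text
time_s: 28.2
tool_pos: [0.6265, -0.0396, 0.0436]
tool_rot: [-0.499, 0.501, -0.501, 0.499]
ft_force: [0.5, -0.1, 0.5]
grip_width: 0.0856
```

Request:
step_arm:
  deltas:
    - [0,-5,0,0]
    - [0,-20,0,0]
    - [0,-35,0,0]
    - [0,-35,0,0]
    - [0,-35,0,0]

```text
time_s: 28.7
tool_pos: [0.6265, -0.0396, 0.1754]
tool_rot: [-0.499, 0.501, -0.501, 0.499]
ft_force: [0.0, -0.2, 0.0]
grip_width: 0.0852
```

Request:
step_arm:
  deltas:
    - [0,-20,-10,0]
    - [-15,-20,-20,0]
    - [-30,-10,-30,0]
    - [-35,0,-30,0]
    - [-35,0,-30,0]

```text
time_s: 29.2
tool_pos: [0.5065, 0.0766, 0.2251]
tool_rot: [0.498, -0.501, 0.502, -0.499]
ft_force: [0.0, 1.6, 0.6]
grip_width: 0.0855
```

Request:
step_arm:
  deltas:
    - [-40,0,-20,0]
    - [-40,0,-10,0]
    - [-40,0,0,0]
    - [-40,0,0,0]
    - [-40,0,0,0]

```text
time_s: 29.7
tool_pos: [0.4776, 0.2777, 0.2247]
tool_rot: [0.499, -0.501, 0.501, -0.5]
ft_force: [0.0, -0.8, 0.0]
grip_width: 0.0856
```

Request:
step_arm:
  deltas:
    - [-40,0,0,0]
    - [-30,0,0,0]
    - [-15,0,0,0]
    - [0,0,0,0]
    - [0,0,0,0]

```text
time_s: 30.2
tool_pos: [0.4782, 0.3601, 0.2238]
tool_rot: [0.499, -0.501, 0.501, -0.499]
ft_force: [0.1, 0.5, 0.0]
grip_width: 0.0849
```

```bash
python3 -c "
from h import *
go([[.4,.3,.2]])
C=dict(control=(.6425,.155),c1=(.632,.058),c2=(.6258,-.0404),c3=(.610,-.132),cend=(.5995,-.225))
for n in ('top','side'):
    im,d=robot.read_camera(n);W=cloud(d,robot.camera_info(n)); cv2.imwrite(f'pics/{n}9.png',im[:,:,::-1])
    if n=='top': cv2.imwrite('pics/top9c.png',cv2.resize(im[90:240,80:410],None,fx=2.4,fy=2.4,interpolation=2)[:,:,::-1])
    for k,c in C.items(): print(n,k,c,rim(W,c,.023))
    print(n,'green',rim(W,(.4348,-.1255),0))
"
```

```text
t 30.2 tcp [0.4782 0.3601 0.2238] jaw(z) [ 1.    -0.004 -0.   ] x [-0.004 -1.     0.001] y [-0.    -0.001 -1.   ] w 0.0849 F [0.1 0.5 0. ] j [ 0.6   0.11  1.75 -0.    1.29  0.61]
  to [0.4 0.3 0.2] tool d mm [ 60.4  23.9 -77.9]
top control (0.6425, 0.155) (array([0.6423, 0.1546]), np.float64(0.0011), 169, np.float64(0.0854))
top c1 (0.632, 0.058) (array([0.6293, 0.0567]), np.float64(0.0011), 163, np.float64(0.0851))
top c2 (0.6258, -0.0404) (array([ 0.6262, -0.0409]), np.float64(0.0011), 160, np.float64(0.0856))
top c3 (0.61, -0.132) (array([ 0.6102, -0.1341]), np.float64(0.0011), 164, np.float64(0.0856))
top cend (0.5995, -0.225) (array([ 0.6012, -0.2266]), np.float64(0.0011), 169, np.float64(0.0859))
top green (array([ 0.4346, -0.1259]), np.float64(0.0012), 140, np.float64(0.062))
side control (0.6425, 0.155) (array([0.6432, 0.1566]), np.float64(0.0015), 138, np.float64(0.0847))
side c1 (0.632, 0.058) (array([0.6301, 0.0583]), np.float64(0.0013), 147, np.float64(0.0847))
side c2 (0.6258, -0.0404) (array([ 0.6273, -0.0397]), np.float64(0.0013), 163, np.float64(0.0848))
side c3 (0.61, -0.132) (array([ 0.6106, -0.133 ]), np.float64(0.0012), 180, np.float64(0.0844))
side cend (0.5995, -0.225) (array([ 0.6016, -0.226 ]), np.float64(0.0012), 205, np.float64(0.0848))
side green (array([ 0.4348, -0.1248]), np.float64(0.0011), 202, np.float64(0.0619))
```

View pics/top9c.png

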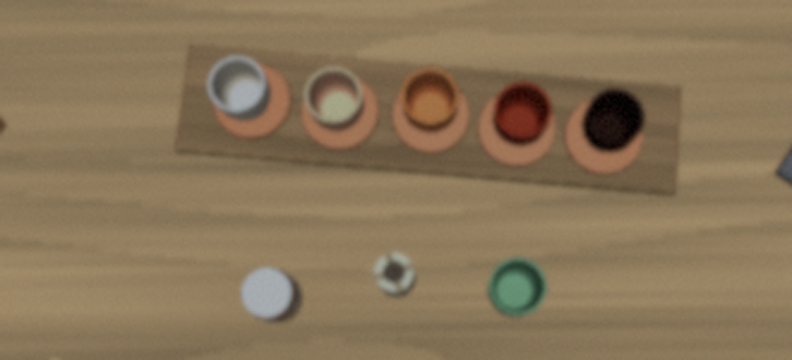

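View pics/side9.png

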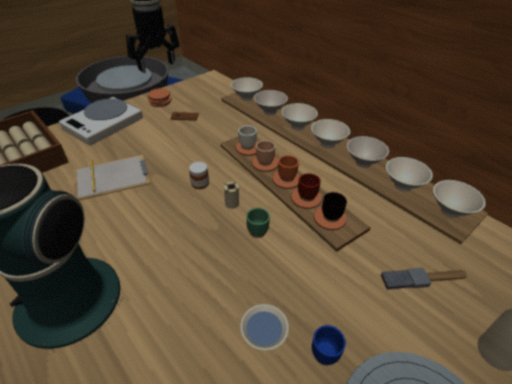

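All the cups are within about 3 mm of their cookie centres, upright and in order. Control and green have not moved. Handing in.

```bash
python3 -c "
from cell import robot
print(robot.sign_off())"
```

```text
the job is handed in; nothing more can be done
None
```

I lined up the four cups away from the white control cup: palest, pale (salmon), dark (red-brown), darkest. Each was lowered to light contact (5–7 N at the wrist) before release, and the job was handed in at about 30 s.

- **Placement:** In the last top and side views all four cups stand upright, with rims at about 85 mm (83 mm expected). Their centres are within about 3 mm of the measured cookie centres.
- **Left alone:** The control and green cups are within 1 mm of where they started.
- **Disagreements:** The wrist, top and side cameras differed from each other by 1–3 mm, about what the stated calibration allows. The gripper read about 56 mm on cups that should be 58 mm across, but the grip held firmly throughout. No check failed.

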